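# Load a chair leg in the boring machine and start its cycle

### The arm

A 6-joint arm with a two-finger parallel gripper is mounted at the origin on the work surface. World frame = base frame: x ahead of the robot, y to its left, z up, the work surface at z = 0. Lengths are in m, angles in rad, forces in N, time in s.
With the tool pointing down it reaches from about 0.25 to 0.8 m from the base axis. Payload 3.9 kg.
Tool frame: the origin (TCP) lies on the centre line of the jaws, within the pads' length; the fingertips stand 14 mm ahead of it and the grasp point (between the pads) lies 5 mm behind it; x points along the fingers, z is the direction in which the jaws open and shut, and the axes are right-handed (so a half turn about x gives the same grasp; the last joint's range is limited). The gripper opens to 85 mm and grips with 20 to 120 N. Pads are 22 mm wide; open, the fingers measure 114 mm over their backs; the gripper's body (76 mm by 85 mm) begins 54 mm behind the grasp point. The pads swing forward as they close: fully open they stand 13 mm farther back than shut.
Start: joints at [1.247, 0.26, -0.138, 1.173, 0, 1.571], TCP at [0.167, 0.498, 0.211] pointing down, gripper open.
Joint ranges: [-2.78, 2.78], [-0.83, 1.72], [-1.28, 1.37], [-1.9, 2.12], [-1.57, 1.48], [-3.14, 3.14]. Speed limits (rad/s): [2.57, 2.57, 3.14, 3.14, 3.14, 3.14].

### API

Orientations are given as a unit quaternion [w, x, y, z].
In Python, from plant import bot, optics, finish_job gives the robot as it stands. The module is installed in compiled form; this text tells all that it offers.
- The arm moves only by the tool apply_moves, never from a script. Its argument "series" is a list of rows, each a list of 2 entries, a list of its own where there are three numbers: the shift along the tool's x, y, z in mm, then the turn about the tool's x in degrees. A call has exactly 10 rows; each row is the pose to reach, as a shift and turn from the pose commanded when the call began, along the tool's axes at that moment; what a row does not reach only later rows make up. A row lasts 1/8 s, in which the tool goes at most 62.5 mm and 10.7 degrees, less where a joint would pass 70% of its speed; a pose out of reach is approached as far as the arm can. A call with a gripper value outside its range is refused whole. "hand" is the closure, from 0 (fully open) to 1 (shut), set as the call begins (left out, the last holds). The fingers move at their own pace and stop on an object; "grip_force" is the grip in N (left out, the last holds). Time passes only in rows, so rows that repeat a pose let the fingers close, or fill a call up. It gives the time, the measured TCP pose, the force and the opening at its end, in the units of the state.
- bot.sense(): the state, without advancing time (a new reading comes with each control period).
- optics.camera(name): name is "scene" or "top"; returns a dict with "frame" (384x512x3 uint8, red, green, blue), "camera_matrix" (3x3 intrinsics, pixels), "rvec" (rotation vector, rad) and "tvec" (3), from world to camera coordinates, as OpenCV has them. Camera axes: x right, y down, z forward; pixel columns grow to the right and rows downward; lengths in m; the calibration is good to about 2 mm. A picture is of the moment at which its call begins. There is no depth.
- finish_job(): hands the job in, once; it reports no verdict.
The state is a dict: "clock": time; "q": joint angles; "joint_vel": joint speeds; "effort": joint torques, N m; "position": TCP position; "eef_rot": TCP orientation; "contact_force": force on the tool from outside, world axes, zero at the start; "moment": the same for the moment, N m; "opening": finger opening in m.
Only numpy, scipy, OpenCV 4.12 (cv2) and the standard library are available. Lean on these libraries where they do the work, as an engineer would, in place of code of your own. Each camera call takes 0.05 s, during which the arm holds its last target. There are 200 camera calls.

### The job

Lay the tapered chair leg flat in the boring machine's cradle, between the cheeks, with its wide end up against the stop plate, and let go of it. Then run the machine from its control box by pressing three keys one at a time, each fully down and released: first the small round one, then the long bar, then the large round one, in that order. Do not press the square stop key, nor any key before the leg is loaded, and leave the leg in place and the other things on the bench where they are.

Things in the scene. Friction and masses are not known exactly. Their poses are not given: they have to be found in the camera images.
- leg: Loose square-cut tapered wooden chair leg lying flat, 170 long, 30 thick (tall as it lies), about 0.16 kg. Origin: centre of its underside. x runs along it towards the wide end, z up. From x = +3 to +85 mm its sides are parallel, 44 wide; from there it tapers evenly to 22 wide at the narrow end, x = -85. Balance point near x = +7.
- leg_wide_end (a point): Centre of the flat end face of the leg's wide end: 85 mm along the leg's x from its origin, 15 mm above its underside. Axes as the leg's.
- stop_face (a point): On the boring machine: point of the stop plate's face midway across the bed, level with the bed's flat top (30 mm above the table). y points from the bed into the machine's head, x across the bed, z up. The bed runs from here 195 towards -y. The leg belongs with its wide end face against the plate, centred on x = 0, narrow end towards -y, underside on the bed.
- cradle_gap (a point): Middle of the cradle on the bed's top, 69 mm from stop_face towards its -y, same axes. The bed is 90 wide; on it stand two pairs of low steel cheeks, 14 tall, 54 clear between them in x. Measured from stop_face: one pair from y = -6 to -31, the other from -107 to -153. Between the pairs (y = -31 to -107) the bed's sides are open for fingers.
- machine: Fixed grey leg-boring machine; origin on the table under stop_face, same axes. Stop plate of steel, 90 wide, top 85 above the table, 10 thick; behind it the head, 130 wide, 119 tall, from y = +10 to +160, then a round motor to y = +260. Its base under the bed is 110 wide and reaches to y = -200.
- control_box: Fixed grey control box, 150 x 150, top 45 above the table; origin at the centre of its underside. On its top four black keys stand at the corners of a 60 mm square, in changing order, each in the middle of its own aluminium plate (56 x 56 x 6).
- key_small_top (a point): Small round black key, 16 across: centre of its top face, 62 mm above the table when up. Moves with the key; axes as the control box's, z up. It stands 11 proud of its aluminium plate, and 5 proud when fully down.
- key_small (a joint): Small round black key, 16 across, spring return, 6 mm of travel straight down; starts to move at about 1.5 N and is fully down at about 4.5 N. Joint value in m: 0 = up, 0.006 = fully down.
- key_bar_top (a point): Long bar-shaped black key, 13 x 40 (long along its y): centre of its top face, 62 mm above the table when up. Moves with the key; axes as the control box's, z up. It stands 11 proud of its aluminium plate, and 5 proud when fully down.
- key_bar (a joint): Long bar-shaped black key, 13 x 40 (long along its y), spring return, 6 mm of travel straight down; starts to move at about 1.5 N and is fully down at about 4.5 N. Joint value in m: 0 = up, 0.006 = fully down.
- key_large_top (a point): Large round black key, 36 across: centre of its top face, 62 mm above the table when up. Moves with the key; axes as the control box's, z up. It stands 11 proud of its aluminium plate, and 5 proud when fully down.
- key_large (a joint): Large round black key, 36 across, spring return, 6 mm of travel straight down; starts to move at about 1.5 N and is fully down at about 4.5 N. Joint value in m: 0 = up, 0.006 = fully down.
- key_square_top (a point): Square black key, 26 x 26 (stop; not to be pressed): centre of its top face, 62 mm above the table when up. Moves with the key; axes as the control box's, z up. It stands 11 proud of its aluminium plate, and 5 proud when fully down.
- key_square (a joint): Square black key, 26 x 26 (stop; not to be pressed), spring return, 6 mm of travel straight down; starts to move at about 1.5 N and is fully down at about 4.5 N. Joint value in m: 0 = up, 0.006 = fully down.
- flag_small (a joint): Small steel drop flag standing beside the small round key (on its +x side, 24.5 mm from its centre): the key takes it down as it is pressed and it stays down. It cannot be touched by the gripper. Joint value in m: 0 = up, 0.006 = fully down. Read over 0.0035 it counts as down.
- flag_bar (a joint): Small steel drop flag standing beside the bar key (on its +x side, 24.5 mm from its centre): the key takes it down as it is pressed and it stays down. It cannot be touched by the gripper. Joint value in m: 0 = up, 0.006 = fully down. Read over 0.0035 it counts as down.
- flag_large (a joint): Small steel drop flag standing beside the large round key (on its +x side, 24.5 mm from its centre): the key takes it down as it is pressed and it stays down. It cannot be touched by the gripper. Joint value in m: 0 = up, 0.006 = fully down. Read over 0.0035 it counts as down.
- hammer: Bystander, to be left where it is: hammer with a wooden handle, 260 long (mm), lying along its x. Origin: under its middle.
- screwdriver: Bystander, to be left where it is: screwdriver with a wooden handle, 200 long (mm), lying along its x. Origin: under its middle.
- glue: Bystander, to be left where it is: white glue bottle, 60 across, 150 tall (mm). Origin: centre of its underside.
- tack_tin: Bystander, to be left where it is: open steel tin, 76 across, 45 tall (mm). Origin: centre of its underside.
- tape: Bystander, to be left where it is: grey tape measure, 62 x 36 x 58 tall (mm). Origin: centre of its underside.
- bun_foot: Bystander, to be left where it is: small turned wooden furniture foot, 54 across, 42 tall (mm). Origin: centre of its underside.
Mind the look-alikes: they are no part of the job. Several things look just like the leg: the one meant starts farthest to the robot's right.

How it is judged:
By the outcome, as a careful person would: the job done as asked, in the order asked, and still so for the second after the job is handed in, with the robot touching nothing.
It also fails if it takes over 64 s, if anything falls off the work surface, if the arm or the gripper's body presses on something with over 40 N, if the wrist force passes 120 N, or if a joint passes its speed limit or range.

## Working session

There is one attempt and no reset: what is moved stays moved. The work goes in short steps, Python scripts to look and compute and a tool call to move; the robot and the scene stay as the last step left them, time stands still between calls to the robot, and variables do not carry over. Pictures are saved under pics/ and viewed, about 8 in all and at most 12, crops included, and the job is handed in when it is done.

Besides the shell and the picture viewer there is one more tool, called after "Request:" as name(argument=value, ...) on one line, values as JSON. apply_moves: Moves the arm, as the interface text tells. Its arguments: {"type":"object","properties":{"series":{"type":"array"},"hand":{"type":"number"},"grip_force":{"type":"number"}},"required":["series"]}

```bash
mkdir -p pics; cat > h.py <<'E'
import numpy as np, cv2, pickle
from plant import bot, optics, finish_job
def snap(name,tag):
    d=optics.camera(name); cv2.imwrite(f'pics/{tag}.png',cv2.cvtColor(d['frame'],cv2.COLOR_RGB2BGR)); pickle.dump(d,open(f'{tag}.pkl','wb')); return d
def ray(d,uv,z):
    R,_=cv2.Rodrigues(np.array(d['rvec'],float)); t=np.array(d['tvec'],float).ravel(); C=-R.T@t
    v=R.T@np.linalg.inv(d['camera_matrix'])@np.array([uv[0],uv[1],1.]); return C+v*(z-C[2])/v[2]
def proj(d,P):
    return cv2.projectPoints(np.array(P,float).reshape(-1,3),np.array(d['rvec'],float),np.array(d['tvec'],float),np.array(d['camera_matrix'],float),None)[0].reshape(-1,2)
def tool_delta(s,target):
    from scipy.spatial.transform import Rotation as Ro
    w,x,y,z=s['eef_rot']; R=Ro.from_quat([x,y,z,w]).as_matrix(); return R.T@(np.array(target)-s['position'])*1000
E
python3 - <<'E'
from h import *
for n in ('scene','top'):
    d=snap(n,n+'0'); R,_=cv2.Rodrigues(np.array(d['rvec'],float)); print(n,-R.T@np.array(d['tvec']).ravel(),R[2],np.array(d['camera_matrix'])[0,0])
s=bot.sense(); print(s['clock'],s['position'],s['eef_rot'],s['opening'],s['contact_force'])
a=cv2.imread('pics/top0.png');cv2.imwrite('pics/top0b.png',cv2.resize(a,(800,600),interpolation=cv2.INTER_CUBIC))
E
```

```text
scene [ 1.56002102 -0.24969746  0.96616024] [-0.74733877  0.18370796 -0.6385422 ] 485.6486404789581
top [0.46266888 0.00518469 1.04883504] [ 0.05523775  0.0050434  -0.99846049] 398.72906321958607
0.1 [0.1668542  0.49709642 0.20986559] [ 0.57356756 -0.41322791  0.57455459  0.41249239] 0.08525440065047053 [0.17695492 0.98503264 0.44582585]
```

View pics/top0b.png

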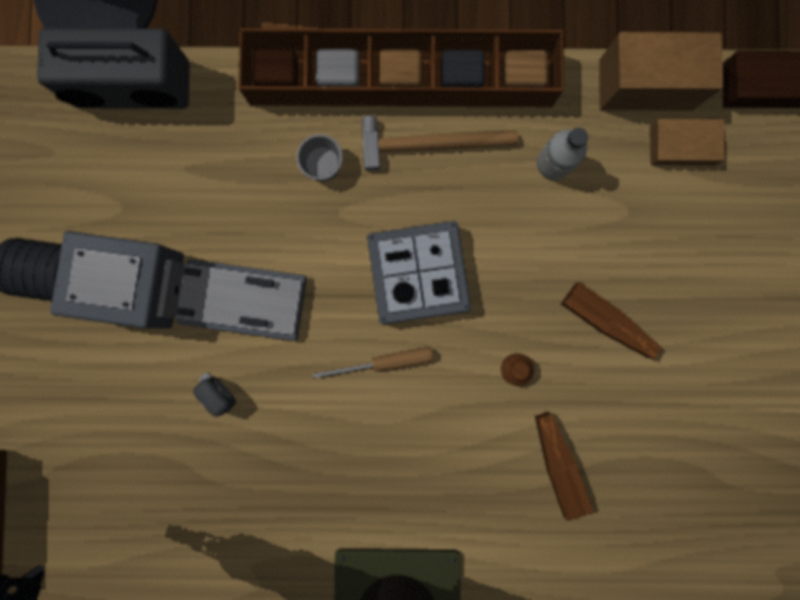

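View pics/scene0.png

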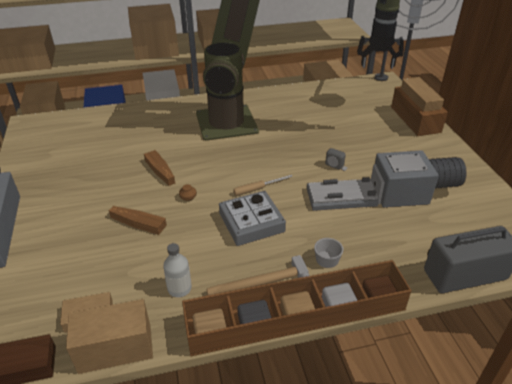

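The top view shows the machine on the left (stop plate near (172,288) at 800 px scale), the control box at (420,272), and two legs. The one farthest right is at (612,320), wide end at its upper left (572,295). I'll crop these for measuring.

```bash
python3 - <<'E'
from h import *
d=pickle.load(open('top0.pkl','rb'));f=cv2.cvtColor(d['frame'],cv2.COLOR_RGB2BGR)
f=np.clip(f.astype(float)*1.7,0,255).astype(np.uint8)
def crop(x,y,w,h,k): return cv2.resize(f[y:y+h,x:x+w],None,fx=k,fy=k,interpolation=cv2.INTER_CUBIC)
A=crop(350,172,80,65,5)   #400x325
B=crop(230,137,80,75,5)   #400x375
C=crop(90,140,114,85,5)   #570x425 
cv2.imwrite('pics/c1.png',np.vstack([np.hstack([A,B[:325]]),]))
M=np.zeros((600,800,3),np.uint8)
M[:260,:320]=cv2.resize(A,(320,260)); M[:300,400:720]=cv2.resize(B,(320,300)); C2=crop(95,143,110,80,3.7); M[300:300+C2.shape[0],:C2.shape[1]]=C2
cv2.imwrite('pics/c2.png',M)
hsv=cv2.cvtColor(f,cv2.COLOR_BGR2HSV)
for p in [(390,203),(384,205),(360,298),(330,237),(300,220),(170,190),(115,185),(420,190)]:
    print(p,hsv[p[1],p[0]])
E
```

```text
(390, 203) [ 12 178 130]
(384, 205) [ 13 178 139]
(360, 298) [ 13 171 137]
(330, 237) [ 13 177 130]
(300, 220) [ 19 110 202]
(170, 190) [120   4 205]
(115, 185) [110   9  81]
(420, 190) [ 18 110 188]
```

View pics/c2.png

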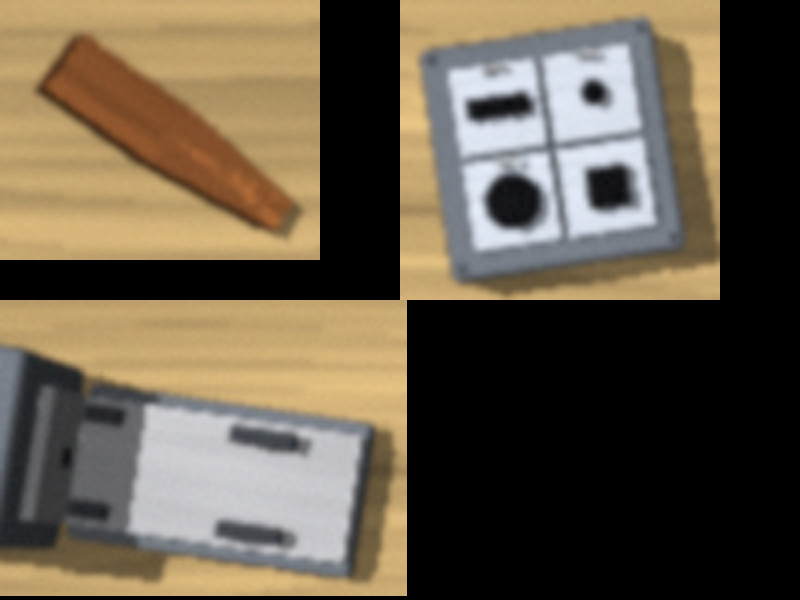

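```bash
python3 - <<'E'
from h import *
d=pickle.load(open('top0.pkl','rb'));f=cv2.cvtColor(d['frame'],cv2.COLOR_RGB2BGR)
f=np.clip(f.astype(float)*1.7,0,255).astype(np.uint8)
K=4;F=cv2.resize(f,None,fx=K,fy=K,interpolation=cv2.INTER_CUBIC);H=cv2.cvtColor(F,cv2.COLOR_BGR2HSV)
def big(mask,x0,y0,x1,y1):
    m=np.zeros(mask.shape,np.uint8);m[y0*K:y1*K,x0*K:x1*K]=mask[y0*K:y1*K,x0*K:x1*K]*255
    cs=cv2.findContours(m,cv2.RETR_EXTERNAL,cv2.CHAIN_APPROX_NONE)[0]
    return sorted(cs,key=cv2.contourArea)[::-1]
def W(pts,z): return np.array([ray(d,((u+.5)/K-.5,(v+.5)/K-.5),z)[:2] for u,v in np.array(pts,float).reshape(-1,2)])
h,s,v=[H[...,i].astype(int) for i in range(3)]
def rect(c,z):
    w=W(c,z); (cx,cy),(a,b),_=r=cv2.minAreaRect((w*1000).astype(np.float32)); return r,cv2.boxPoints(r)
for nm,t in (('full',(s>140)),('top',(s>140)&(v>100))):
    c=big(t,350,172,430,237)[0]
    r,bp=rect(c,.03); print('leg',nm,np.round(r[0],1),np.round(r[1],1)); print(np.round(bp,1).tolist())
    print(' poly',np.round(W(cv2.approxPolyDP(c,8,True),.03)*1000).tolist())
c=big((s<60)&(v>150),120,160,205,220)[0]; r,bp=rect(c,.03); print('bed',r); print(np.round(bp,1).tolist())
print(' poly',np.round(W(cv2.approxPolyDP(c,8,True),.03)*1000).tolist())
c=big((s<60)&(v>60),225,130,315,215)
for c in big(s<75,225,130,315,215)[:1]: r,bp=rect(c,.045); print('box',r,np.round(bp).tolist())
for c in big((v<60),238,145,298,205)[:6]:
    if cv2.contourArea(c)<100: continue
    r,bp=rect(c,.062); print('key',np.round(r[0],1),np.round(r[1],1),round(r[2],1),cv2.contourArea(c))
for c in big((v<100)&(s<90),110,160,190,220)[:8]:
    r,bp=rect(c,.03); print('dark',np.round(r[0],1),np.round(r[1],1),round(r[2],1))
E
```

```text
leg full [ 476.5 -347.9] [174.6  47.2]
[[406.70001220703125, -405.29998779296875], [445.1000061035156, -432.70001220703125], [546.2999877929688, -290.3999938964844], [507.8999938964844, -263.0]]
 poly [[538.0, -285.0], [513.0, -266.0], [504.0, -269.0], [461.0, -330.0], [421.0, -415.0], [438.0, -424.0], [483.0, -376.0], [541.0, -298.0]]
leg top [ 477.9 -348.8] [174.6  43.9]
[[409.3999938964844, -407.29998779296875], [445.1000061035156, -432.70001220703125], [546.2999877929688, -290.3999938964844], [510.6000061035156, -265.0]]
 poly [[538.0, -285.0], [511.0, -266.0], [463.0, -332.0], [421.0, -415.0], [438.0, -424.0], [483.0, -376.0], [541.0, -298.0]]
bed ((509.39862060546875, 244.16265869140625), (152.75350952148438, 94.73974609375), 82.2730941772461)
[[452.20001220703125, 174.8000030517578], [546.0999755859375, 162.10000610351562], [566.5999755859375, 313.5], [472.70001220703125, 326.20001220703125]]
 poly [[562.0, 314.0], [476.0, 323.0], [457.0, 176.0], [545.0, 165.0]]
box ((556.3159790039062, -29.45025634765625), (151.49514770507812, 151.35723876953125), 9.021317481994629) [[470.0, 33.0], [493.0, -116.0], [643.0, -92.0], [619.0, 57.0]]
key [522.8  -5.1] [29.2 30.4] 0.4 1810.0
key [531.4 -64.3] [22.5 22.2] 8.3 1167.0
key [581.1   3.9] [ 9.6 35.8] 8.5 762.0
key [590.7 -54.8] [10.   9.9] 0.2 204.5
dark [527.5 343.8] [ 72.7 126.4] 87.1
dark [539.6 229. ] [47.3 10.8] 83.0
dark [474.2 237.8] [46.4  9.7] 82.3
dark [461. 171.] [30.   3.2] 0.9
```

```bash
cat >> h.py <<'E'
from scipy.spatial.transform import Rotation as Ro
def st():
    s=bot.sense(); w,x,y,z=s['eef_rot']; R=Ro.from_quat([x,y,z,w]).as_matrix(); return s,R
def jaw(R): return np.degrees(np.arctan2(R[1,2],R[0,2]))
def show(target,jawdeg):
    s,R=st(); print('t',round(s['clock'],2),'pos',np.round(s['position'],4),'F',np.round(s['contact_force'],1),'open',round(s['opening'],4),'q',np.round(s['q'],2))
    print('R\n',np.round(R,3),'jaw',round(jaw(R),1))
    dj=(jawdeg-jaw(R)+90)%180-90
    print('shift',np.round(R.T@(np.array(target)-s['position'])*1000,1),'turn about tool x',round(-dj,1))
def ax(a): a=np.radians(a); return np.array([np.cos(a),np.sin(a),0]),np.array([-np.sin(a),np.cos(a),0])
LEG=(np.array([.4778,-.3492,0]),55.0); STOP=np.array([.5252,.3625,.03]); MY=82.3
E
python3 - <<'E'
from h import *
d=pickle.load(open('scene0.pkl','rb'))
im=cv2.cvtColor(np.clip(d['frame']*1.5,0,255).astype(np.uint8),cv2.COLOR_RGB2BGR)
im=cv2.resize(im,None,fx=3,fy=3,interpolation=cv2.INTER_CUBIC)
def poly(P,c): 
    p=(proj(d,P)*3+1); cv2.polylines(im,[p.round().astype(int).reshape(-1,1,2)],True,c,1)
u,n=ax(LEG[1]); z=np.array([0,0,.03]); o=LEG[0]
for zz in (0,.03): poly([o+u*a+n*b+[0,0,zz] for a,b in ((.085,.022),(.003,.022),(-.085,.011),(-.085,-.011),(.003,-.022),(.085,-.022))],(0,255,0))
m,_=ax(MY); x=np.array([m[1],-m[0],0]); 
poly([STOP+x*a+m*b for a,b in ((.045,0),(-.045,0),(-.045,-.195),(.045,-.195))],(0,255,0))
poly([STOP+x*a+m*b+[0,0,.055] for a,b in ((.045,0),(-.045,0),(-.045,.01),(.045,.01))],(0,0,255))
for k in ((.5814,.0045),(.5907,-.0548),(.5221,-.0048)): poly([[k[0]+r*.006,k[1]+q*.006,.062] for r,q in ((1,0),(0,1),(-1,0),(0,-1))],(0,0,255))
a=im[430:750,300:600]; b=im[420:750,880:1340]
M=np.zeros((600,800,3),np.uint8); M[:320,:300]=a; M[:330,320:780]=b; c=im[540:750,630:880]; M[340:550,:250]=c
cv2.imwrite('pics/ov.png',M)
u,_=ax(55); show(LEG[0]+u*.025+[0,0,.12],145)
E
```

```text
t 0.1 pos [0.1669 0.4971 0.2099] F [0.2 1.  0.4] open 0.0853 q [ 1.25  0.26 -0.14  1.17 -0.    1.57]
R
 [[-0.001 -0.948  0.318]
 [-0.002  0.318  0.948]
 [-1.    -0.    -0.002]] jaw 71.4
shift [  91.1 -571.1 -679.2] turn about tool x -73.6
```

View pics/ov.png

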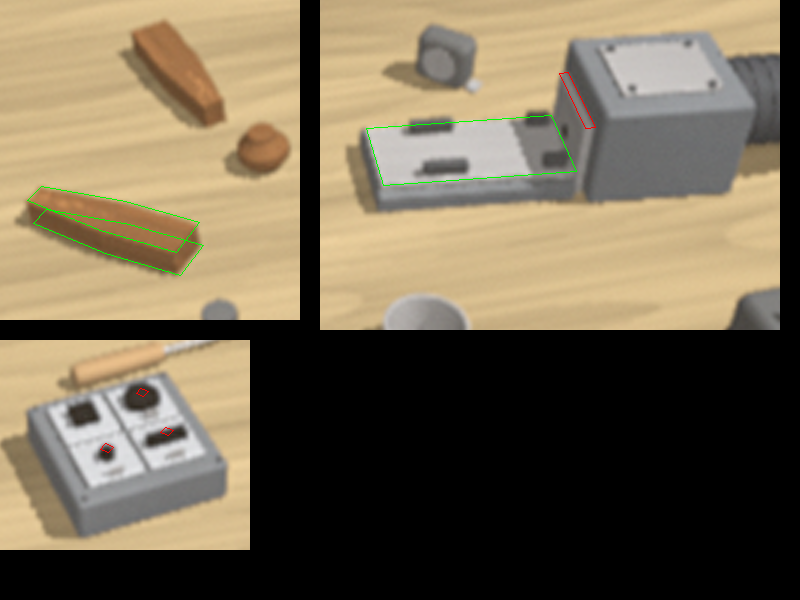

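The overlay matches the leg, bed, stop plate and keys to within 1–2 mm in the second view. Moving to the leg.

Request:
apply_moves(series=[[[0,-25,-30],-5],[[0,-60,-70],-12],[[0,-95,-113],-20],[[0,-130,-155],-28],[[0,-165,-196],-36],[[0,-200,-238],-44],[[0,-235,-280],-52],[[0,-270,-321],-60],[[0,-300,-357],-67],[[0,-330,-392],-73.6]], hand=0)

```text
clock: 1.35
position: [0.355, 0.0204, 0.2105]
eef_rot: [-0.212, 0.675, -0.212, -0.675]
contact_force: [0.1, 1.0, 0.3]
opening: 0.0854
```

```bash
python3 -c "
from h import *
u,_=ax(55); show(LEG[0]+u*.025+[0,0,.09],145)"
```

```text
t 1.35 pos [0.355  0.0204 0.2105] F [0.1 1.  0.3] open 0.0854 q [ 0.06 -0.03 -0.48  1.12  0.   -0.91]
R
 [[ 0.    -0.571 -0.821]
 [ 0.    -0.821  0.571]
 [-1.    -0.     0.   ]] jaw 145.2
shift [ 120.4  208.3 -311.9] turn about tool x 0.2
```

Request:
apply_moves(series=[[[0,20,-30],0],[[0,52,-78],0],[[0,84,-126],0],[[0,116,-174],0],[[20,148,-222],0],[[50,180,-270],0],[[85,200,-300],0],[[115,208.3,-312],0.2],[[120,208.3,-312],0.2],[[120,208.3,-312],0.2]])

```text
clock: 2.6
position: [0.49, -0.327, 0.0907]
eef_rot: [0.214, -0.673, 0.214, 0.674]
contact_force: [0.2, 0.7, 1.3]
opening: 0.0856
```

```bash
python3 - <<'E'
from h import *
d=snap('top','t1'); im=cv2.imread('pics/t1.png')
a=np.clip(im[155:255,335:455]*1.6,0,255).astype(np.uint8); d2=snap('scene','s1'); b=cv2.imread('pics/s1.png')[120:260,80:230]
b=np.clip(b*1.5,0,255).astype(np.uint8)
M=np.zeros((400,800,3),np.uint8); M[:333,:400]=cv2.resize(a,(400,333),interpolation=2); M[:373,400:]=cv2.resize(b,(400,373),interpolation=2)
cv2.imwrite('pics/m1.png',M)
u,_=ax(55); show(LEG[0]+u*.025+[0,0,.017],145)
E
```

```text
t 2.7 pos [ 0.4911 -0.3274  0.0921] F [ 0.1 -1.7  0.4] open 0.0857 q [-0.59  0.44 -0.19  0.94  0.   -1.54]
R
 [[ 0.002 -0.577 -0.817]
 [-0.001 -0.817  0.577]
 [-1.    -0.    -0.002]] jaw 144.8
shift [75.1  0.5 -1.5] turn about tool x -0.2
```

View pics/m1.png

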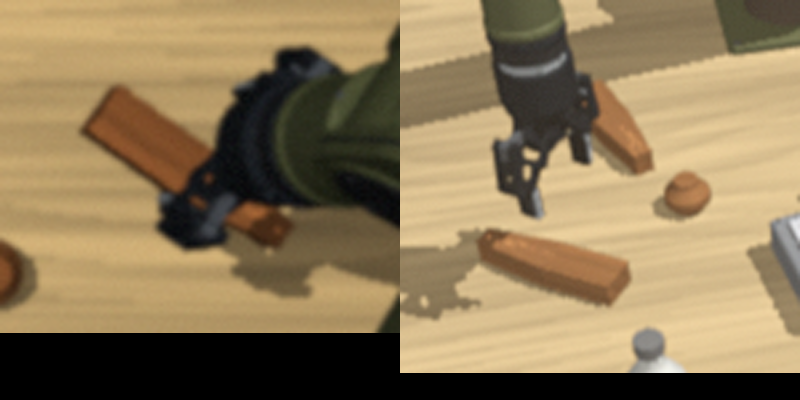

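The jaws straddle the leg across its width, in line with the plan. Descending and gripping.

Request:
apply_moves(series=[[[20,0,-1],0],[[45,0,-1],0],[[65,0,-1],0],[[74,0,-1],0],[[74,0,-1],0],[[74,0,-1],0],[[74,0,-1],0],[[74,0,-1],0],[[74,0,-1],0],[[74,0,-1],0]])

```text
clock: 3.95
position: [0.4913, -0.3284, 0.0166]
eef_rot: [0.214, -0.674, 0.214, 0.674]
contact_force: [-0.0, 0.0, -0.1]
opening: 0.0853
```

Request:
apply_moves(series=[[[0,0,0],0],[[0,0,0],0],[[0,0,0],0],[[0,0,0],0],[[0,0,0],0],[[0,0,0],0],[[0,0,0],0],[[0,0,0],0],[[0,0,0],0],[[0,0,0],0]], hand=1, grip_force=45)

```text
clock: 5.2
position: [0.4913, -0.3284, 0.0166]
eef_rot: [-0.214, 0.674, -0.214, -0.674]
contact_force: [0.2, 0.3, 0.1]
opening: -0.0
```

Opening reads 0, so the fingers closed on nothing. Looking.

```bash
python3 - <<'E'
from h import *
d=snap('top','t2'); im=cv2.imread('pics/t2.png')
a=np.clip(im[155:255,335:455]*1.6,0,255).astype(np.uint8); d2=snap('scene','s2'); b=cv2.imread('pics/s2.png')[120:260,80:230]
b=np.clip(b*1.5,0,255).astype(np.uint8)
M=np.zeros((400,800,3),np.uint8); M[:333,:400]=cv2.resize(a,(400,333),interpolation=2); M[:373,400:]=cv2.resize(b,(400,373),interpolation=2)
cv2.imwrite('pics/m2.png',M)
u,_=ax(55); show(LEG[0]+u*.025+[0,0,.017],145)
print(proj(d2,[[.4913,-.3284,.0166]]),proj(d,[[.4913,-.3284,.0166]]))
E
```

```text
t 5.3 pos [ 0.4914 -0.3284  0.0166] F [0.5 0.5 0.2] open -0.0001 q [-0.59  0.51 -0.29  0.77 -0.   -1.54]
R
 [[ 0.    -0.578 -0.816]
 [-0.    -0.816  0.578]
 [-1.     0.    -0.   ]] jaw 144.7
shift [-0.4 -0.2 -0.8] turn about tool x -0.3
[[144.56850981 219.92068217]] [[382.82752799 200.75618263]]
```

View pics/m2.png

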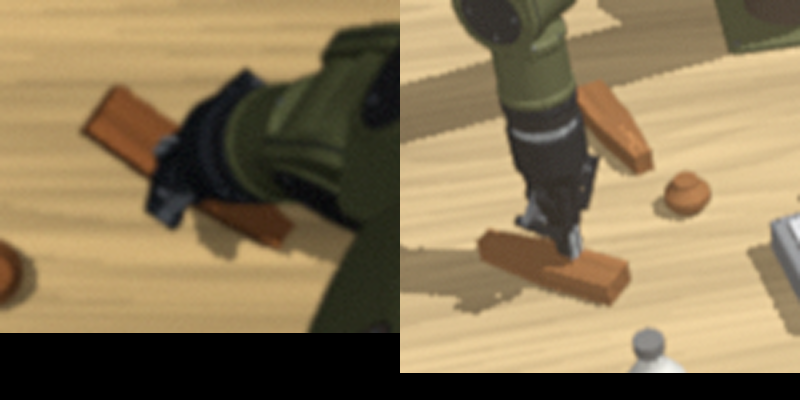

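```bash
python3 - <<'E'
from h import *
M=np.zeros((560,800,3),np.uint8)
for i,(t,P) in enumerate((('s1',[.4905,-.327,.0915]),('s2',[.4913,-.3284,.0166]))):
    d=pickle.load(open(t+'.pkl','rb')); im=cv2.cvtColor(np.clip(d['frame']*1.9,0,255).astype(np.uint8),cv2.COLOR_RGB2BGR)[170:240,105:155]
    b=cv2.resize(im,None,fx=8,fy=8,interpolation=2)
    P=np.array(P); n=np.array([-.817,.577,0])
    pts=[P,P-[0,0,.014]]+([P+n*.0425-[0,0,.001],P-n*.0425-[0,0,.001]] if i==0 else [])
    for q,c in zip(proj(d,pts),((0,255,0),(0,0,255),(255,0,255),(255,0,255))): cv2.drawMarker(b,(((q-[105,170]+.5)*8).round().astype(int)).tolist(),c,0,16,1)
    M[:560,400*i:400*i+400]=b
cv2.imwrite('pics/m3.png',M)
E
```

```text
(no output)
```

View pics/m3.png

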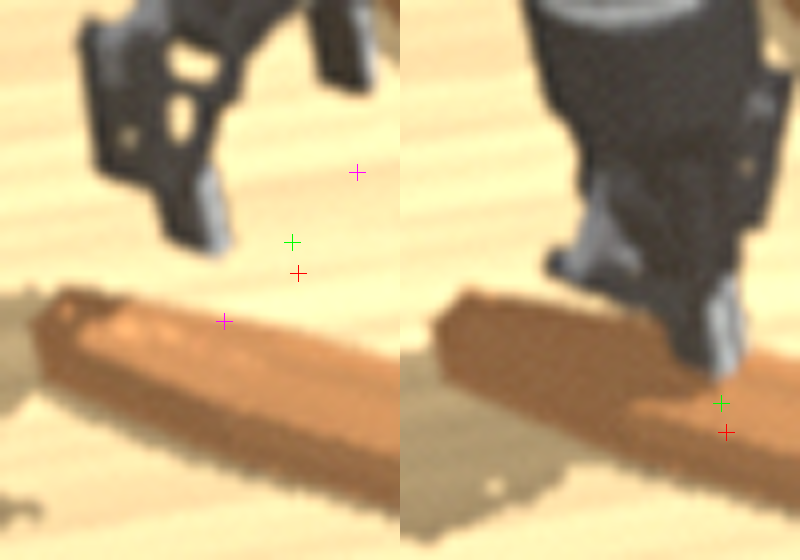

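```bash
python3 - <<'E'
from h import *
M=np.zeros((600,800,3),np.uint8)
def add(t,P,n,w,back,x,y,W,Hh,k,ox,oy):
    d=pickle.load(open(t+'.pkl','rb')); im=cv2.cvtColor(np.clip(d['frame']*1.9,0,255).astype(np.uint8),cv2.COLOR_RGB2BGR)[y:y+Hh,x:x+W]
    b=cv2.resize(im,None,fx=k,fy=k,interpolation=2); P=np.array(P); n=np.array(n)
    for dz,c in ((0,(0,0,255)),(.015,(0,255,255)),(.03,(0,255,0))):
        for sg in (1,-1):
            q=proj(d,[P+n*w*sg-[0,0,.014-back-dz]])[0]; cv2.drawMarker(b,(((q-[x,y]+.5)*k).round().astype(int)).tolist(),c,0,12,1)
    M[oy:oy+b.shape[0],ox:ox+b.shape[1]]=b
add('scene0',[.1669,.4971,.2099],[.318,.948,0],.0425,.013,350,20,60,50,6,0,0)
add('s2',[.4913,-.3284,.0166],[-.817,.577,0],0,0,115,185,55,50,6,400,0)
add('t1',[.4905,-.327,.0915],[-.817,.577,0],.0425,.013,370,180,60,50,6,0,300)
add('t2',[.4913,-.3284,.0166],[-.817,.577,0],0,0,365,180,60,50,6,400,300)
cv2.imwrite('pics/m4.png',M)
E
```

```text
(no output)
```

View pics/m4.png

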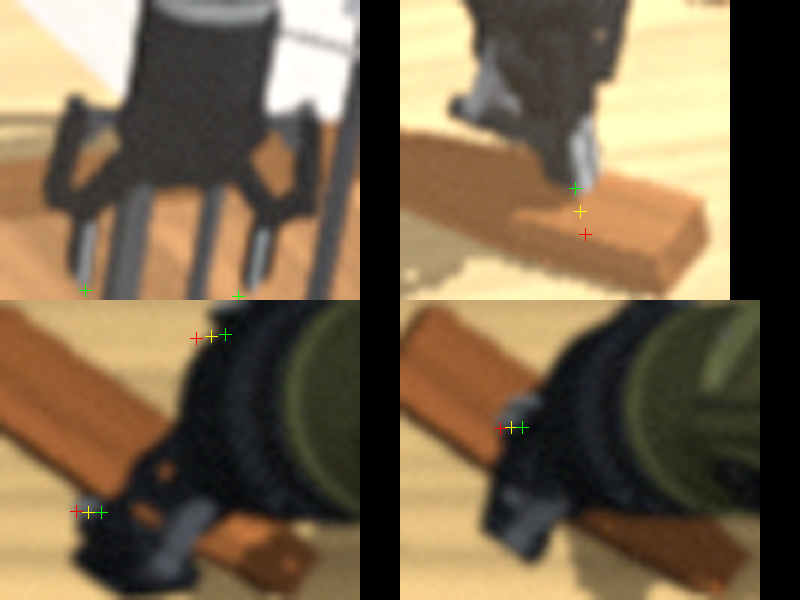

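Both views, at the start and now, put the fingertips about 29 mm higher than the reported TCP pose implies. The z offset is consistent and the jaws closed above the leg, so nothing was disturbed. I'll open, descend by that amount in steps and watch the force.

Request:
apply_moves(series=[[[0,0,0],0],[[0,0,0],0],[[0,0,0],0],[[0,0,0],0],[[0,0,0],0],[[0,0,0],0],[[5,0,0],0],[[10,0,0],0],[[15,0,0],0],[[18,0,0],0]], hand=0)

```text
clock: 6.55
position: [0.491, -0.3282, -0.002]
eef_rot: [0.214, -0.674, 0.214, 0.674]
contact_force: [0.1, 1.0, 0.9]
opening: 0.0854
```

Request:
apply_moves(series=[[[2,0,0],0],[[4,0,0],0],[[6,0,0],0],[[8,0,0],0],[[8,0,0],0],[[8,0,0],0],[[8,0,0],0],[[8,0,0],0],[[8,0,0],0],[[8,0,0],0]])

```text
clock: 7.8
position: [0.4913, -0.3284, -0.0094]
eef_rot: [0.214, -0.674, 0.214, 0.674]
contact_force: [-0.4, -0.4, 0.0]
opening: 0.0858
```

Request:
apply_moves(series=[[[0,0,0],0],[[0,0,0],0],[[0,0,0],0],[[0,0,0],0],[[0,0,0],0],[[0,0,0],0],[[0,0,0],0],[[0,0,0],0],[[0,0,0],0],[[0,0,0],0]], hand=1, grip_force=45)

```text
clock: 9.05
position: [0.4918, -0.3287, -0.009]
eef_rot: [-0.214, 0.674, -0.214, -0.673]
contact_force: [0.2, -0.9, 4.9]
opening: 0.0424
```

Gripped (42 mm), but 4.9 N up suggests the tips touch the table. I'll regrip 4 mm higher so they clear the bed later.

Request:
apply_moves(series=[[[0,0,0],0],[[0,0,0],0],[[0,0,0],0],[[-2,0,0],0],[[-4,0,0],0],[[-4,0,0],0],[[-4,0,0],0],[[-4,0,0],0],[[-4,0,0],0],[[-4,0,0],0]], hand=0.1)

```text
clock: 10.3
position: [0.4913, -0.3284, -0.0054]
eef_rot: [0.214, -0.674, 0.214, 0.674]
contact_force: [-0.1, -0.4, -0.8]
opening: 0.0769
```

Request:
apply_moves(series=[[[0,0,0],0],[[0,0,0],0],[[0,0,0],0],[[0,0,0],0],[[0,0,0],0],[[0,0,0],0],[[0,0,0],0],[[0,0,0],0],[[0,0,0],0],[[0,0,0],0]], hand=1)

```text
clock: 11.55
position: [0.4916, -0.3286, -0.0051]
eef_rot: [-0.214, 0.674, -0.214, -0.674]
contact_force: [-0.9, 0.2, 4.5]
opening: 0.0425
```

Request:
apply_moves(series=[[[-5,0,0],0],[[-15,0,0],0],[[-30,0,0],0],[[-50,0,0],0],[[-75,0,0],0],[[-100,0,0],0],[[-115,0,0],0],[[-120,0,0],0],[[-120,0,0],0],[[-120,0,0],0]])

```text
clock: 12.8
position: [0.4907, -0.328, 0.1136]
eef_rot: [0.214, -0.673, 0.214, 0.675]
contact_force: [-0.4, -0.8, -2.3]
opening: 0.0426
```

```bash
python3 - <<'E'
from h import *
d=snap('top','t3'); d2=snap('scene','s3'); 
M=np.zeros((600,800,3),np.uint8)
for t,x,y,w,h,o in (('t3',350,150,100,100,0),('s3',80,90,100,150,400)):
    b=cv2.resize(np.clip(cv2.imread(f'pics/{t}.png')[y:y+h,x:x+w]*1.8,0,255).astype(np.uint8),None,fx=4,fy=4,interpolation=2); M[:b.shape[0],o:o+b.shape[1]]=b
cv2.imwrite('pics/m5.png',M)
m,_=ax(MY); show(STOP-m*.060+[0,0,.12],172.3)
E
```

```text
t 12.9 pos [ 0.4908 -0.328   0.1136] F [ 0.3 -0.2 -0.8] open 0.0427 q [-0.59  0.43 -0.15  1.    0.   -1.54]
R
 [[-0.002 -0.578 -0.816]
 [ 0.001 -0.816  0.578]
 [-1.     0.     0.002]] jaw 144.7
shift [ -35.8 -530.4  343. ] turn about tool x -27.6
```

View pics/m5.png

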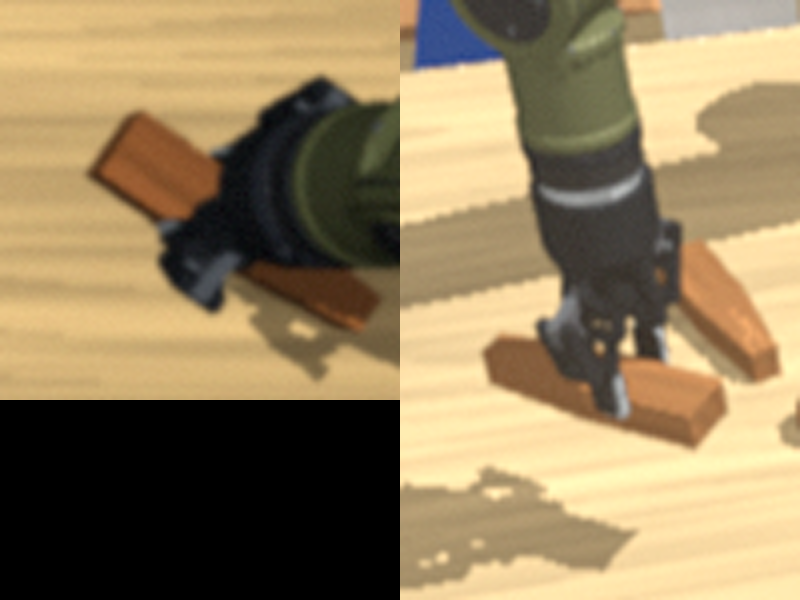

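```bash
python3 - <<'E'
from h import *
d=pickle.load(open('t3.pkl','rb'));f=cv2.cvtColor(d['frame'],cv2.COLOR_RGB2BGR)
f=np.clip(f.astype(float)*1.7,0,255).astype(np.uint8);K=4;F=cv2.resize(f,None,fx=K,fy=K,interpolation=2);H=cv2.cvtColor(F,cv2.COLOR_BGR2HSV).astype(int)
m=((H[...,1]>140)&(H[...,2]>110)).astype(np.uint8); z=np.zeros_like(m); z[172*K:215*K,368*K:410*K]=m[172*K:215*K,368*K:410*K]
c=max(cv2.findContours(z,0,1)[0],key=cv2.contourArea)
p=cv2.approxPolyDP(c,6,True).reshape(-1,2)
W=np.array([ray(d,((u+.5)/K-.5,(v+.5)/K-.5),.1487)[:2]*1000 for u,v in p]); print(np.round(p/K,1).tolist()); print(np.round(W,1).tolist())
s=np.array([490.8,-328.0]); u,n=ax(55)
for w in W: print(np.round([(w-s)@u[:2],(w-s)@n[:2]],1))
E
```

```text
[[383.8, 178.5], [375.5, 193.0], [391.2, 204.0], [396.2, 204.0], [403.2, 197.8], [404.0, 191.8], [387.0, 178.5]]
[[538.8, -287.5], [505.9, -268.6], [481.3, -303.7], [481.4, -315.0], [495.5, -330.9], [509.1, -332.8], [538.9, -294.9]]
[ 60.7 -16.1]
[57.3 21.7]
[14.4 21.7]
[ 5.3 15.2]
[ 0.3 -5.6]
[  6.6 -17.7]
[ 54.7 -20.4]
```

Leg held square to the jaws, wide end about 60 mm ahead of the TCP, clear of everything. Carrying it to the machine.

Request:
apply_moves(series=[[[0,-10,7],0],[[0,-35,23],-2],[[0,-75,49],-5],[[0,-120,78],-8],[[0,-165,107],-11],[[0,-210,137],-14],[[0,-255,166],-17],[[0,-300,195],-20],[[0,-345,224],-23],[[0,-385,250],-25]])

```text
clock: 14.15
position: [0.5088, 0.1327, 0.1146]
eef_rot: [0.063, -0.704, 0.062, 0.704]
contact_force: [-0.1, -0.1, -1.4]
opening: 0.0433
```

```bash
python3 -c "
from h import *
m,_=ax(MY); show(STOP-m*.072+[0,0,.0837],172.0)"
```

```text
t 14.15 pos [0.5088 0.1327 0.1146] F [-0.1 -0.1 -1.4] open 0.0433 q [ 0.25  0.32 -0.31  0.94  0.   -1.14]
R
 [[-0.    -0.176 -0.984]
 [ 0.    -0.984  0.176]
 [-1.    -0.     0.   ]] jaw 169.9
shift [   0.9 -157.1   21.3] turn about tool x -2.1
```

Request:
apply_moves(series=[[[0,-30,4],-0.5],[[0,-70,9.5],-1],[[0,-110,15],-1.5],[[0,-140,19],-2.1],[[0,-155,21],-2.1],[[0,-157,21.3],-2.1],[[15,-157,21.3],-2.1],[[35,-157,21.3],-2.1],[[52,-157,21.3],-2.1],[[55,-157,21.3],-2.1]])

```text
clock: 15.4
position: [0.515, 0.2863, 0.0575]
eef_rot: [0.05, -0.704, 0.052, 0.707]
contact_force: [0.4, -0.1, -0.8]
opening: 0.0427
```

```bash
python3 - <<'E'
from h import *
m,_=ax(MY); show(STOP-m*.072+[0,0,.0],172.0)
d=snap('top','t4'); d2=snap('scene','s4'); 
M=np.zeros((600,800,3),np.uint8)
for t,x,y,w,h,o in (('t4',85,130,130,100,0),('s4',280,90,130,150,420)):
    b=cv2.resize(np.clip(cv2.imread(f'pics/{t}.png')[y:y+h,x:x+w]*1.8,0,255).astype(np.uint8),None,fx=3.2,fy=3.2,interpolation=2)[:,:min(416,800-o)]; M[:b.shape[0],o:o+b.shape[1]]=b
cv2.imwrite('pics/m6.png',M)
E
```

```text
t 15.4 pos [0.515  0.2863 0.0575] F [ 0.4 -0.1 -0.8] open 0.0427 q [ 0.51  0.47 -0.23  0.87 -0.   -0.92]
R
 [[-0.004 -0.144 -0.99 ]
 [-0.002 -0.99   0.144]
 [-1.     0.003  0.003]] jaw 171.7
shift [27.5 -5.   0.1] turn about tool x -0.3
```

View pics/m6.png

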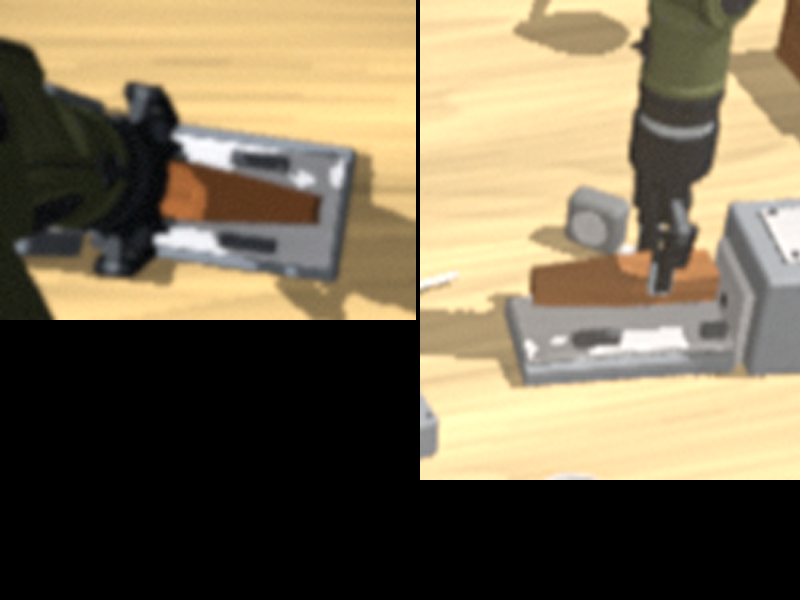

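The leg hangs aligned over the bed, wide end about 12 mm short of the plate and midway between the cheeks. A numeric check of the narrow end, then lowering.

```bash
python3 - <<'E'
from h import *
d=pickle.load(open('t4.pkl','rb'));f=cv2.cvtColor(d['frame'],cv2.COLOR_RGB2BGR)
f=np.clip(f.astype(float)*1.7,0,255).astype(np.uint8);K=4;F=cv2.resize(f,None,fx=K,fy=K,interpolation=2);H=cv2.cvtColor(F,cv2.COLOR_BGR2HSV).astype(int)
m=((H[...,1]>130)&(H[...,0]<18)&(H[...,2]>60)).astype(np.uint8); z=np.zeros_like(m); z[175*K:208*K,136*K:192*K]=m[175*K:208*K,136*K:192*K]
c=max(cv2.findContours(z,0,1)[0],key=cv2.contourArea)
u,_=ax(MY); x=np.array([u[1],-u[0],0])
W=np.array([ray(d,((a+.5)/K-.5,(b+.5)/K-.5),.0926) for a,b in c.reshape(-1,2)])-STOP
Y=W@u*1000; X=W@x*1000; print('ymin',Y.min())
for y in range(int(Y.min())+3,-70,12):
    k=abs(Y-y)<3; print(y,round(X[k].min(),1),round(X[k].max(),1))
E
```

```text
ymin -190.06224435428967
-187 -9.4 9.0
-175 -11.1 10.4
-163 -12.2 12.3
-151 -13.2 14.1
-139 -14.6 15.3
-127 -16.6 17.0
-115 -17.7 17.5
-103 -19.6 18.9
-91 -20.5 20.2
-79 -21.5 21.8
```

Request:
apply_moves(series=[[[8,0,0],0],[[16,0,0],0],[[24,0,0],0],[[29,0,0],-0.3],[[31,0,0],-0.3],[[31,-4,0],-0.3],[[31,-8,0],-0.3],[[31,-11,0],-0.3],[[31,-12,0],-0.3],[[31,-12,0],-0.3]])

```text
clock: 16.75
position: [0.5184, 0.3005, 0.0287]
eef_rot: [-0.048, 0.705, -0.049, -0.705]
contact_force: [-0.0, 0.2, -1.5]
opening: 0.0433
```

Request:
apply_moves(series=[[[0,-1,0],0],[[0,-2,0],0],[[0,-3,0],0],[[0,-4,0],0],[[0,-5,0],0],[[0,-5,0],0],[[0,-5,0],0],[[0,-5,0],0],[[0,-5,0],0],[[0,-5,0],0]])

```text
clock: 18.0
position: [0.5188, 0.3041, 0.0285]
eef_rot: [0.048, -0.705, 0.05, 0.706]
contact_force: [-0.3, -5.1, 2.0]
opening: 0.0428
```

Stop contact found (−5 N). Backing off slightly, lowering onto the bed, then pushing up again.

Request:
apply_moves(series=[[[0,1,0],0],[[0,2,0],0],[[1,2,0],0],[[2,2,0],0],[[3,2,0],0],[[3.5,2,0],0],[[3.5,2,0],0],[[3.5,2,0],0],[[3.5,2,0],0],[[3.5,2,0],0]])

```text
clock: 19.25
position: [0.5188, 0.3034, 0.0252]
eef_rot: [-0.049, 0.705, -0.049, -0.705]
contact_force: [-0.1, 0.3, -1.0]
opening: 0.0428
```

Request:
apply_moves(series=[[[0.5,0,0],0],[[1,0,0],0],[[1.5,0,0],0],[[1.5,0,0],0],[[1.5,-1,0],0],[[1.5,-2,0],0],[[1.5,-2.5,0],0],[[1.5,-2.5,0],0],[[1.5,-2.5,0],0],[[1.5,-2.5,0],0]])

```text
clock: 20.5
position: [0.5188, 0.3034, 0.0249]
eef_rot: [-0.047, 0.706, -0.05, -0.705]
contact_force: [-2.0, -8.0, 10.5]
opening: 0.0425
```

On the bed and against the stop. Opening and rising.

Request:
apply_moves(series=[[[0,0,0],0],[[0,0,0],0],[[0,0,0],0],[[0,0,0],0],[[0,0,0],0],[[0,0,0],0],[[0,0,0],0],[[-5,0,0],0],[[-15,0,0],0],[[-30,0,0],0]], hand=0.15)

```text
clock: 21.75
position: [0.519, 0.3058, 0.0544]
eef_rot: [0.049, -0.705, 0.049, 0.706]
contact_force: [0.4, 0.3, 0.5]
opening: 0.0727
```

Request:
apply_moves(series=[[[-30,0,0],0],[[-70,0,0],0],[[-90,20,0],0],[[-90,60,0],0],[[-90,100,0],0],[[-90,145,0],0],[[-90,190,0],0],[[-90,230,0],0],[[-90,260,0],0],[[-90,260,0],0]], hand=1)

```text
clock: 23.0
position: [0.482, 0.0459, 0.1437]
eef_rot: [0.05, -0.705, 0.05, 0.706]
contact_force: [-0.2, 0.4, 0.1]
opening: -0.0
```

```bash
python3 - <<'E'
from h import *
d=snap('top','t5'); d2=snap('scene','s5')
M=np.zeros((600,800,3),np.uint8)
for t,x,y,w,h,o in (('t5',85,130,130,100,0),('s5',280,90,130,150,420)):
    b=cv2.resize(np.clip(cv2.imread(f'pics/{t}.png')[y:y+h,x:x+w]*1.8,0,255).astype(np.uint8),None,fx=3.2,fy=3.2,interpolation=2)[:,:min(416,800-o)]; M[:b.shape[0],o:o+b.shape[1]]=b
cv2.imwrite('pics/m7.png',M)
f=np.clip(cv2.cvtColor(d['frame'],cv2.COLOR_RGB2BGR).astype(float)*1.7,0,255).astype(np.uint8);K=4;F=cv2.resize(f,None,fx=K,fy=K,interpolation=2);H=cv2.cvtColor(F,cv2.COLOR_BGR2HSV).astype(int)
m=((H[...,1]>130)&(H[...,0]<18)&(H[...,2]>40)).astype(np.uint8); z=np.zeros_like(m); z[160*K:212*K,105*K:192*K]=m[160*K:212*K,105*K:192*K]
c=max(cv2.findContours(z,0,1)[0],key=cv2.contourArea)
u,_=ax(MY); x=np.array([u[1],-u[0],0])
W=np.array([ray(d,((a+.5)/K-.5,(b+.5)/K-.5),.06) for a,b in c.reshape(-1,2)])-STOP
Y=W@u*1000; X=W@x*1000; print('y',Y.min(),Y.max())
for y in range(int(Y.min())+3,0,15):
    k=abs(Y-y)<3; print(y,round(X[k].min(),1),round(X[k].max(),1))
show([.5907,-.0548,.12],171.7)
E
```

```text
y -146.87231528334488 -1.707321714883553
-143 -11.3 14.5
-128 -12.9 16.2
-113 -15.0 18.0
-98 -16.6 20.0
-83 -18.0 21.4
-68 -18.2 21.8
-53 -18.2 22.5
-38 -18.7 22.9
-23 -18.2 22.7
-8 -18.3 22.5
t 23.1 pos [0.483  0.0479 0.1437] F [ 0.9  0.6 -0.1] open -0.0006 q [ 0.1   0.23 -0.36  0.98  0.   -1.33]
R
 [[-0.    -0.138 -0.99 ]
 [ 0.    -0.99   0.138]
 [-1.    -0.     0.   ]] jaw 172.1
shift [  23.7   86.8 -120.8] turn about tool x 0.4
```

View pics/m7.png

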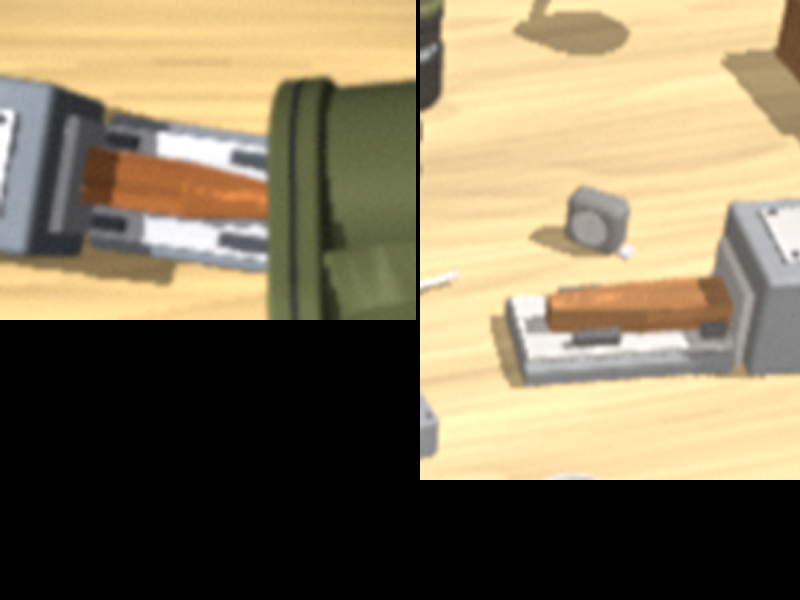

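The leg lies flat between the cheeks against the plate, centred within about 2 mm. Next the small key, descending with force feedback.

Request:
apply_moves(series=[[[0,15,-21],0],[[0,40,-56],0],[[0,65,-91],0],[[0,82,-115],0],[[0,87,-121],0],[[20,87,-121],0],[[50,87,-121],0],[[75,87,-121],0],[[84,87,-121],0],[[84,87,-121],0]])

```text
clock: 24.35
position: [0.5907, -0.0536, 0.0594]
eef_rot: [0.048, -0.705, 0.048, 0.706]
contact_force: [0.2, -1.0, 0.0]
opening: 0.0002
```

```bash
python3 -c "
from h import *
show([.5907,-.0548,.047],172)"
```

```text
t 24.35 pos [ 0.5907 -0.0536  0.0594] F [ 0.2 -1.   0. ] open 0.0002 q [-0.09  0.47 -0.22  0.87  0.   -1.52]
R
 [[-0.001 -0.136 -0.991]
 [ 0.    -0.991  0.136]
 [-1.    -0.     0.001]] jaw 172.2
shift [12.4  1.2 -0.1] turn about tool x 0.2
```

Request:
apply_moves(series=[[[3,1,0],0],[[6,1,0],0],[[9,1,0],0],[[12,1,0],0],[[14,1,0],0],[[15,1,0],0],[[15,1,0],0],[[15,1,0],0],[[15,1,0],0],[[15,1,0],0]])

```text
clock: 25.6
position: [0.5913, -0.0555, 0.0447]
eef_rot: [-0.049, 0.705, -0.049, -0.705]
contact_force: [0.8, 0.3, 0.9]
opening: -0.0001
```

Request:
apply_moves(series=[[[0.5,0,0],0],[[1,0,0],0],[[1.5,0,0],0],[[2,0,0],0],[[2.5,0,0],0],[[3,0,0],0],[[3,0,0],0],[[3,0,0],0],[[3,0,0],0],[[3,0,0],0]])

```text
clock: 26.85
position: [0.5913, -0.0554, 0.0416]
eef_rot: [0.049, -0.705, 0.049, 0.705]
contact_force: [0.2, -0.2, 1.0]
opening: 0.0001
```

Request:
apply_moves(series=[[[0.5,0,0],0],[[1,0,0],0],[[1.5,0,0],0],[[2,0,0],0],[[2.5,0,0],0],[[3,0,0],0],[[3.5,0,0],0],[[4,0,0],0],[[4,0,0],0],[[4,0,0],0]])

```text
clock: 28.1
position: [0.5913, -0.0554, 0.0376]
eef_rot: [-0.049, 0.705, -0.049, -0.705]
contact_force: [-0.9, -0.1, 2.7]
opening: 0.0001
```

Request:
apply_moves(series=[[[1,0,0],0],[[2,0,0],0],[[3,0,0],0],[[3.5,0,0],0],[[4,0,0],0],[[4.5,0,0],0],[[5,0,0],0],[[5.5,0,0],0],[[5.5,0,0],0],[[5.5,0,0],0]])

```text
clock: 29.35
position: [0.5915, -0.0554, 0.035]
eef_rot: [-0.049, 0.706, -0.049, -0.705]
contact_force: [-6.4, 0.3, 21.2]
opening: -0.0001
```

The small key bottomed out (21 N). On to the bar.

Request:
apply_moves(series=[[[-8,0,0],0],[[-20,0,0],0],[[-30,0,0],0],[[-30,-15,5],0],[[-30,-35,11],0],[[-30,-52,16],0],[[-30,-57.7,17.7],0],[[-30,-57.7,17.7],0],[[-20,-57.7,17.7],0],[[-12,-57.7,17.7],0]])

```text
clock: 30.6
position: [0.5814, 0.0036, 0.0432]
eef_rot: [0.049, -0.705, 0.049, 0.706]
contact_force: [-0.5, -0.2, -0.2]
opening: 0.0
```

Request:
apply_moves(series=[[[3,0,0],0],[[6,0,0],0],[[8,0,0],0],[[9,0,0],0],[[10,0,0],0],[[11,0,0],0],[[11.5,0,0],0],[[11.5,0,0],0],[[11.5,0,0],0],[[11.5,0,0],0]])

```text
clock: 31.85
position: [0.5811, 0.0037, 0.0351]
eef_rot: [-0.048, 0.706, -0.049, -0.705]
contact_force: [-7.8, -1.2, 18.6]
opening: 0.0002
```

The bar bottomed out too (19 N). Now the large round key.

Request:
apply_moves(series=[[[-8,0,0],0],[[-20,0,0],0],[[-30,0,0],0],[[-30,5,15],0],[[-30,11,35],0],[[-30,16,52],0],[[-30,17.3,57.5],0],[[-30,17.3,57.5],0],[[-20,17.3,57.5],0],[[-12,17.3,57.5],0]])

```text
clock: 33.1
position: [0.5228, -0.005, 0.0438]
eef_rot: [-0.049, 0.705, -0.049, -0.705]
contact_force: [-0.2, 0.4, -0.2]
opening: -0.0004
```

Request:
apply_moves(series=[[[3,0,0],0],[[6,0,0],0],[[8,0,0],0],[[9,0,0],0],[[10,0,0],0],[[11,0,0],0],[[12,0,0],0],[[12,0,0],0],[[12,0,0],0],[[12,0,0],0]])

```text
clock: 34.35
position: [0.522, -0.005, 0.035]
eef_rot: [-0.049, 0.706, -0.048, -0.705]
contact_force: [-7.8, 0.2, 21.3]
opening: 0.0001
```

Request:
apply_moves(series=[[[-10,0,0],0],[[-30,0,0],0],[[-60,0,0],0],[[-100,0,0],0],[[-140,0,0],0],[[-170,0,30],0],[[-180,0,80],0],[[-180,0,130],0],[[-180,0,160],0],[[-180,0,160],0]])

```text
clock: 35.6
position: [0.3622, 0.0169, 0.2128]
eef_rot: [-0.048, 0.706, -0.048, -0.705]
contact_force: [0.5, -0.2, 0.2]
opening: -0.0001
```

```bash
python3 - <<'E'
from h import *
d=snap('top','t6'); d2=snap('scene','s6')
M=np.zeros((600,800,3),np.uint8)
def add(t,x,y,w,h,k,ox,oy):
    b=cv2.resize(np.clip(cv2.imread(f'pics/{t}.png')[y:y+h,x:x+w]*1.6,0,255).astype(np.uint8),None,fx=k,fy=k,interpolation=2); M[oy:oy+b.shape[0],ox:ox+b.shape[1]]=b
add('scene0',212,180,80,66,4.9,0,0); add('s6',212,180,80,66,4.9,400,0); add('t6',85,130,230,95,2.3,0,330); add('s6',300,150,110,80,2.3,540,330)
cv2.imwrite('pics/m8.png',M); print(bot.sense()['clock'],bot.sense()['contact_force'])
E
```

```text
35.7 [ 0.48625446 -0.09150086  0.13809936]
```

View pics/m8.png

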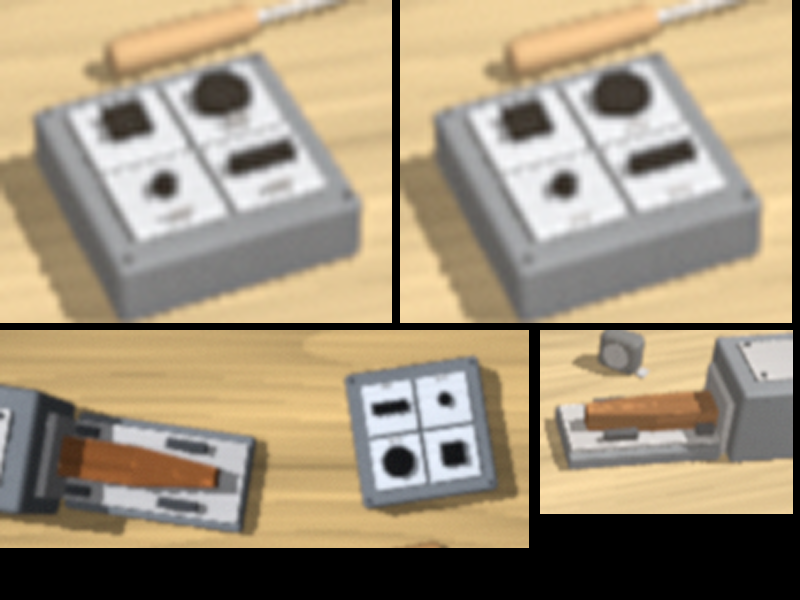

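The three flags beside the pressed keys now look lower (fainter marks), the keys are back up, and the leg is in place. One last check of the leg, then I'll hand in.

```bash
python3 - <<'E'
from h import *
d=pickle.load(open('t6.pkl','rb'))
f=np.clip(cv2.cvtColor(d['frame'],cv2.COLOR_RGB2BGR).astype(float)*1.7,0,255).astype(np.uint8);K=4;F=cv2.resize(f,None,fx=K,fy=K,interpolation=2);H=cv2.cvtColor(F,cv2.COLOR_BGR2HSV).astype(int)
m=((H[...,1]>120)&(H[...,0]<18)).astype(np.uint8); z=np.zeros_like(m); z[165*K:208*K,105*K:192*K]=m[165*K:208*K,105*K:192*K]
c=max(cv2.findContours(z,0,1)[0],key=cv2.contourArea); u,_=ax(MY); x=np.array([u[1],-u[0],0])
W=np.array([ray(d,((a+.5)/K-.5,(b+.5)/K-.5),.06) for a,b in c.reshape(-1,2)])-STOP
Y=W@u*1000; X=W@x*1000; print('y',Y.min(),Y.max())
for y in (-165,-120,-70,-20): k=abs(Y-y)<3; print(y,round(X[k].min(),1),round(X[k].max(),1))
a=pickle.load(open('top0.pkl','rb'))['frame'].astype(int); df=np.abs(a-d['frame']).max(2); n,l,st_,_=cv2.connectedComponentsWithStats((df>35).astype(np.uint8)); print([s.tolist() for s in st_[1:] if s[4]>25])
print(finish_job())
E
```

```text
y -172.99722721557913 -1.2891865153986484
-165 -8.9 12.6
-120 -14.4 17.5
-70 -18.5 22.2
-20 -18.1 21.9
[[115, 178, 10, 16, 96], [122, 179, 66, 22, 869], [359, 181, 67, 51, 1210], [184, 233, 110, 134, 9995], [305, 254, 43, 47, 1170], [346, 269, 14, 28, 133], [363, 275, 102, 109, 5530], [106, 336, 77, 47, 1601], [0, 363, 28, 21, 383], [231, 369, 27, 15, 246], [258, 370, 7, 13, 44], [297, 370, 40, 14, 264]]
the job is handed in; nothing more can be done
None
```

I loaded the leg in the cradle, wide end against the stop plate, and pressed the small round, bar and large round keys in that order. I then moved the arm clear and handed in at about 36 s.

**Grasp:** My first grasp closed on air. The camera images showed the fingertips about 29 mm higher than the reported tool position implied, and I never found out why. I corrected for that using the images and force readings, and regripped once slightly higher.

**Leg:**
- I pushed it up to about 8 N against the plate and about 10 N onto the bed, then let go.
- The final picture puts it flat between the cheeks, about 2 mm off centre.
- Its wide end measures 1.3 mm short of my estimate of the plate's position, which is within the measuring error.

**Keys:** Each one bottomed out at 19–21 N and was released. The three flags look lower in the last picture, but I judged that by eye and did not measure them. The square stop key was not approached.

**Other things on the bench:** A before-and-after comparison of the top view was muddied by the arm and its shadow. It showed changes only at the leg, in the patch the leg came from, and in areas I put down to the arm and its shadow. I did not check each bystander separately.

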